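# Nudge a heatsink onto the pins of its assembly jig

### The arm

A 6-joint arm with a two-finger parallel gripper is mounted at the origin on the work surface. World frame = base frame: x ahead of the robot, y to its left, z up, the work surface at z = 0. Lengths are in m, angles in degrees, forces in N, time in s.
With the tool pointing down it reaches from about 0.3 to 0.75 m from the base axis. Payload 8.5 kg.
Tool frame: the origin (TCP) lies midway between the tips of the shut fingers; the grasp point (between the pads) lies env.tcp_to_grasp behind it (env.tcp_to_grasp is the distance from the TCP to the grasp point, in m); z points along the fingers, y is the line along which they close (so a half turn about z gives the same grasp; the last joint's range is limited). The gripper opens to 85 mm and grips with 20 to 120 N. Pads are 22 mm wide; open, the fingers measure 114 mm over their backs; the gripper's body (76 mm by 85 mm) begins 54 mm behind the grasp point. The pads swing forward as they close: fully open they stand 13 mm farther back than shut.
Start: joints at [56.878, 21.807, 74.336, -0, 83.858, -12.336], TCP at [0.195, 0.514, 0.231] pointing down, gripper open.
Joint ranges: [-178.18, 178.18], [-50.72, 133.34], [12.68, 142.11], [-81.47, 261.47], [9.98, 163.14], [-165.26, 165.26]. Speed limits (degrees/s): [136.94, 136.94, 180, 180, 180, 180].

### API

Orientations are given as a 3x3 rotation matrix whose columns are the frame's x, y, z axes.
In Python, from rig import observe, optics, job, env gives the robot as it stands. The module is installed in compiled form; this text tells all that it offers.
- The arm moves only by the shell command python3 -m jog 'ROWS' [FORCE]. ROWS is JSON, a list of rows, each a list of 7 numbers: the turn, a rotation vector about the tool's x, y, z in rad, then the shift along the tool's x, y, z in m, then the opening in per cent of the stroke, from 0 (shut) to 100 (fully open). A call has 1 to 10 rows; each row shifts and turns the commanded pose from where the row before left it, along the tool's axes as they then stand; what a row does not reach is not made up. A row lasts 1/8 s, in which the tool goes at most 62.5 mm and 10.7 degrees, less where a joint would pass 70% of its speed; a pose out of reach is approached as far as the arm can. A call is refused whole if a number of a shift passes 0.0625 or a number of a turn 0.188, either way. A call with a gripper value outside its range is refused whole. The fingers move at their own pace and stop on an object; FORCE is the grip in N (left out, the last holds). Time passes only in rows, so rows that do not move let the fingers close. It gives the time, the measured TCP pose, the force, the opening and the grip force at its end, in the units of the state.
- observe(): the state, without advancing time (a new reading comes with each control period).
- optics.get_image(name): name is "side" or "top"; returns a dict with "pixels" (420x560x3 uint8, red, green, blue), "mtx" (3x3 intrinsics, pixels), "rvec" (rotation vector, rad) and "tvec" (3), from world to camera coordinates, as OpenCV has them. Camera axes: x right, y down, z forward; pixel columns grow to the right and rows downward; lengths in m; the calibration is good to about 2 mm. A picture is of the moment at which its call begins. There is no depth.
- job.close_job(): hands the job in; it is judged then, once.
The state is a dict: "time_s": time; "q": joint angles; "qvel": joint speeds; "joint_efforts": joint torques, N m; "position": TCP position; "tool_rot": TCP orientation; "ft_force": force on the tool from outside, world axes, zero at the start; "wrist_torque": the same for the moment, N m; "grip_width": finger opening in m; "gripper_force": force on a finger pad.
Only numpy, scipy, OpenCV 4.12 (cv2) and the standard library are available. Lean on these libraries where they do the work, as an engineer would, in place of code of your own. Each camera call takes 0.05 s, during which the arm holds its last target. There are 200 camera calls.

### The job

The heatsink lies askew on its assembly jig, riding on top of the two locating pins. Only pushing it with the fingertips, never picking it up, nudge it back towards the fence and along it to the left (as the robot sees it) until its two holes drop over the two pins and it lies flat on the jig. Leave the tools and parts round about where they are, and take the hand away.

Things in the scene. Friction and masses are not known exactly. Their poses are not given: they have to be found in the camera images.
- jig: Fixed black block, 89 (x) by 104 mm (y), flat top 24 mm above the bench. Origin: at bench height below the heatsink's home centre; the block spans x -34 to +54.7 mm, y -52 to +52 mm. +x points to the fence (far side), +y is left seen from the robot, z up. Position varies by several cm, yaw by up to 0.4 rad.
- jig_fence (a point): Middle of the fence's inner top edge. The fence is a straight grey bar, 12 mm thick, along y at the block's far edge; inner face at x = +42.7 mm in the jig's frame, top 42 mm above the bench. With the heatsink square against it, the holes are in line with the pins for a slide along the fence.
- jig_pin_right (a point): Tip of the right-hand pin, at x = 22, y = -30 mm in the jig's frame and 31 mm above the bench. The two steel pins are 6 mm thick, round-tipped, and stand 7 mm out of the block's top.
- jig_pin_left (a point): Tip of the left-hand pin, at x = 22, y = +30 mm in the jig's frame and 31 mm above the bench.
- heatsink: Loose aluminium heatsink, about 0.3 kg: flange plate 84 (x) by 120 (y) by 5 mm with a finned block on it (x -36 to +4, y -40 to +40 mm, top 27 mm above the underside). Origin: centre of the underside; axes as the jig's. Home: x, y, yaw as the jig's, underside 24 mm up, 0.7 mm off the fence. Starts 4-12 mm short in x, 12-22 mm to the right, up to 0.08 rad askew. Slides at 1-4 N.
- front_edge (a point): Middle of the flange's edge nearest the robot (x = -42 mm, half-way up the 5 mm). At the start this edge is sunk onto the block and the far edge raised on the pins (tilt about 0.12 rad). Home, it overhangs the block by 8 mm, so fingertips beside the block can push it while reaching below the block's top.
- right_edge (a point): Middle of the flange's right edge (y = -60 mm, half-way up). Home, it overhangs the block by 8 mm (more at the start), so it too can be pushed by fingertips reaching below the block's top. The left edge overhangs by 8 mm too. Once the holes are over the pins, the pins stop the slide.
- hole_right (a point): Right-hand through hole of the flange, 9 mm wide; it drops over its pin when within about 1.5 mm. Its centre at the plate's underside, at x = 22, y = -30 mm in the heatsink's frame.
- hole_left (a point): Left-hand through hole of the flange, 9 mm wide. Its centre at the plate's underside, at x = 22, y = +30 mm in the heatsink's frame.
- screwdriver: Bystander: loose screwdriver lying on the bench to the left of the jig; origin near its middle, x along it to the tip.
- cap: Bystander: loose orange plastic ring, 36 mm wide and 12 mm high, on the bench beyond the fence; origin at the centre of its underside.
- hard_drive: Bystander: opened hard drive, 147 by 102 by 20 mm, on the bench well to the left; origin at the centre of its underside.
- multimeter: Bystander: black multimeter, 140 by 75 by 32 mm, on the bench well to the right; origin at the centre of its underside.
Things that resemble listed ones, but are neither listed nor needed, are in the scene too. What is shaped like the heatsink but red is not meant.

How it is judged (in metres and radians):
At the end, for the whole second after the job is handed in: Both holes are over their pins (centres within 3 mm), the heatsink lies flat on the jig's top (underside at its centre within 1.8 mm of the top, tilt under 0.025 rad) and is at rest (horizontal distance between hole_right and jig_pin_right below 0.003 m and horizontal distance between hole_left and jig_pin_left below 0.003 m and z of heatsink in the frame of jig below 0.0258 m and angle between heatsink's own z axis and vertical below 0.025 rad and linear speed of heatsink below 0.01 m/s); the robot touches nothing.
It fails at once if the heatsink is lifted: the centre of its underside rises more than 10 mm above the jig's top (riding on the pins it is at most 7 mm) (z of heatsink in the frame of jig above 0.034 m).
It fails at once if the heatsink is tipped up by more than 0.3 rad (angle between heatsink's own z axis and vertical above 0.3 rad).
It fails at once if a bystander (screwdriver, orange ring, hard drive, multimeter) is moved by more than 15 mm (distance of any of screwdriver, cap, hard_drive, multimeter from where it was at the start of the episode above 0.015 m).
It also fails if it takes over 48 s, if anything falls off the work surface, if the arm or the gripper's body presses on something with over 40 N, if the wrist force passes 120 N, or if a joint passes its speed limit or range.

## Working session

There is one attempt and no reset: what is moved stays moved. The work goes in short steps, Python scripts to look and compute and a shell command to move; the robot and the scene stay as the last step left them, time stands still between calls to the robot, and variables do not carry over. Pictures are saved under pics/ and viewed, at most 10 in all, crops included, and the job is handed in when it is done.

```bash
mkdir -p pics
cat > h.py <<'E'
import numpy as np, cv2
from rig import observe, optics, job, env
def snap(n,f,crop=None,s=1):
    d=optics.get_image(n); p=d["pixels"][:,:,::-1].copy(); np.savez(f"pics/{f}.npz",**d)
    if crop: x0,y0,x1,y1=crop; p=cv2.resize(p[y0:y1,x0:x1],None,fx=s,fy=s,interpolation=cv2.INTER_CUBIC)
    cv2.imwrite(f"pics/{f}.png",p); return d
def cam(d):
    R=cv2.Rodrigues(np.array(d["rvec"],float))[0]; return R,np.array(d["tvec"],float).ravel(),np.array(d["mtx"],float)
def unproj(d,uv,z):
    R,t,K=cam(d); c=-R.T@t
    r=R.T@np.linalg.inv(K)@np.array([uv[0],uv[1],1.]); return c+r*(z-c[2])/r[2]
def proj(d,P):
    R,t,K=cam(d); return cv2.projectPoints(np.array(P,float).reshape(-1,3),R,t,K,None)[0].reshape(-1,2)
E
python3 - <<'E'
from h import *
for n in("top","side"):
    d=snap(n,n+"0"); R,t,K=cam(d); print(n,-R.T@t,K[0,0])
s=observe(); print(s["position"],s["tool_rot"],s["time_s"],env.tcp_to_grasp)
E
```

```text
top [0.31173615 0.0021867  1.55137455] 515.1183171677491
side [ 0.44462102 -1.08705596  0.72086104] 488.86570328234467
[0.19504529 0.51396767 0.23079185] [[-9.34896336e-01  3.54920192e-01 -7.06240741e-04]
 [ 3.54920784e-01  9.34895766e-01 -1.06954232e-03]
 [ 2.80659313e-04 -1.25057071e-03 -9.99999179e-01]] 0.1 0.0187
```

View pics/top0.png

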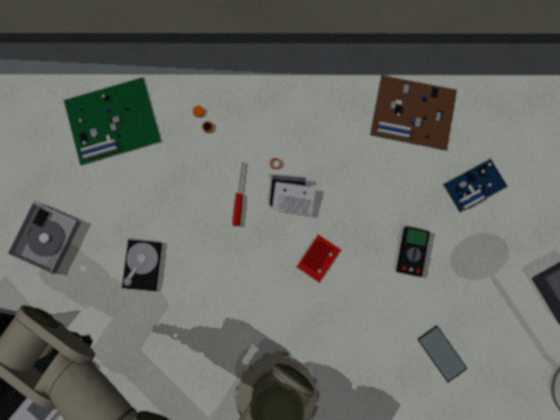

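View pics/side0.png

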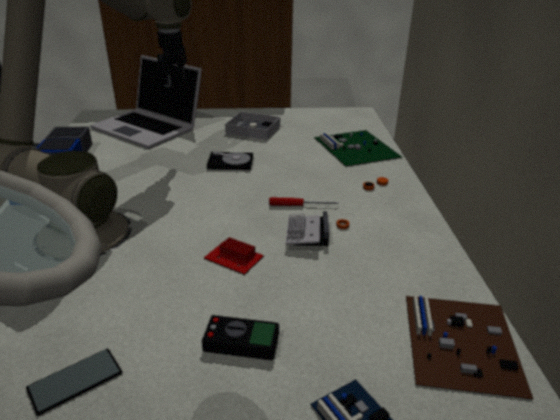

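The silver heatsink is on the black jig at top (293,198) and side (307,231). The red lookalike at top (319,258) / side (235,254) isn't the target. The ring is at top (276,163) and the screwdriver at (240,195). Next I'll take close crops of the silver one.

Run:
```python
from h import *
a=cv2.imread("pics/top0.png")[165:230,255:335]; b=cv2.imread("pics/side0.png")[200:265,270:350]
f=lambda i:cv2.resize(i,None,fx=9,fy=9,interpolation=cv2.INTER_CUBIC)
cv2.imwrite("pics/ct.png",f(a)); cv2.imwrite("pics/cs.png",f(b))
```

```text
(no output)
```

View pics/ct.png

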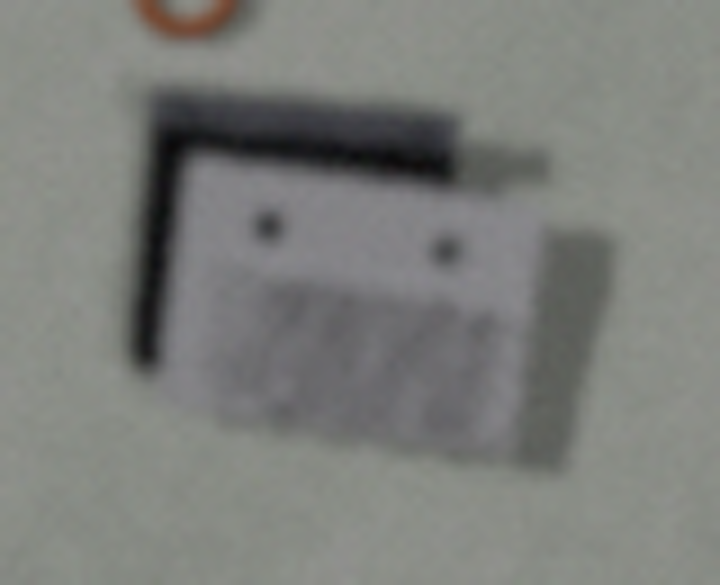

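View pics/cs.png

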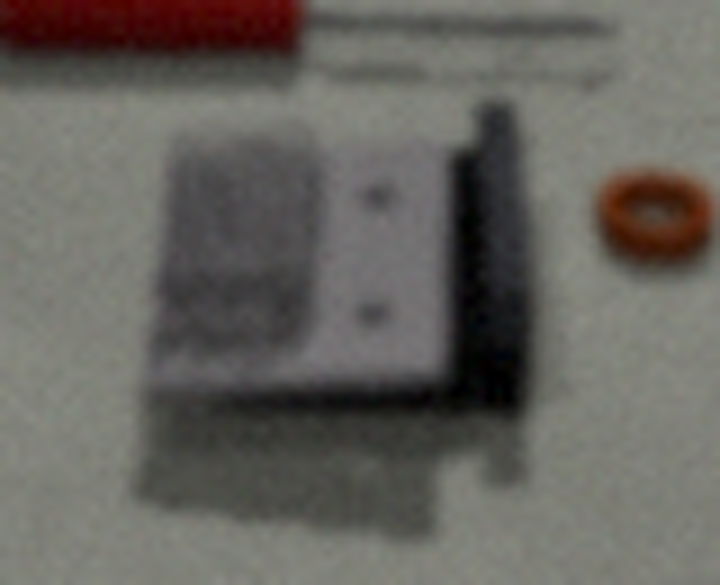

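Top crop: the fence's far top edge runs from crop (152,92) to (457,118), and the holes are at (268,226) and (446,250). The flange corners are about (187,157), (545,203), (515,465) and (160,400). The silver one is the target, lying to the right, short of the fence and slightly clockwise.

Run:
```python
from h import *
T=np.load("pics/top0.npz"); S=np.load("pics/side0.npz")
c=lambda p,o:((p[0]+.5)/9-.5+o[0],(p[1]+.5)/9-.5+o[1])
ot=(255,165);os=(270,200)
A=unproj(T,c((152,92),ot),.042);B=unproj(T,c((457,118),ot),.042)
print("fence outer top",A,B,np.linalg.norm(A-B))
yv=(A-B)/np.linalg.norm(A-B); yaw=np.arctan2(-yv[0],yv[1]);xv=np.array([np.cos(yaw),np.sin(yaw),0])
J=(A+B)/2-xv*.0547; J[2]=0;print("jig top",J,yaw)
# side: fence outer top ends (far/left end (480,100)-(510,100); near end top ~ (525,380))
for p,z in(((510,102),.042),((480,102),.042),((528,375),.042)): print("side fence",unproj(S,c(p,os),z))
HL=unproj(T,c((268,226),ot),.0345);HR=unproj(T,c((446,250),ot),.0345)
print("holes top",HL,HR,np.linalg.norm(HL-HR))
print("holes side",unproj(S,c((378,196),os),.0345),unproj(S,c((372,314),os),.0345))
R=np.array([xv[:2],[-xv[1],xv[0]]])
for n,p,z in(("HL",(268,226),.0345),("HR",(446,250),.0345),("FL",(187,157),.039),("FR",(545,203),.039),("NR",(515,465),.030),("NL",(160,400),.030)):
  print(n,R@(unproj(T,c(p,ot),z)-J)[:2]*1e3)
a=HL-HR;print("hs yaw",np.arctan2(-a[0],a[1]))
print(R)
for n,p in(("ring",(276,163)),("sd tip",(244,165)),("sd end",(237,224)),("red",(319,258))): print(n,R@(unproj(T,p,.01)-J)[:2])
```

```text
fence outer top [0.64213845 0.01598876 0.042     ] [ 0.63376792 -0.08528503  0.042     ] 0.10161911875316844
jig top [ 0.58343908 -0.03014241  0.        ] -0.08246503553951673
side fence [0.63984071 0.02154012 0.042     ]
side fence [0.63091295 0.02187269 0.042     ]
side fence [ 0.62519909 -0.11964187  0.042     ]
holes top [ 0.59846372 -0.02279674  0.0345    ] [ 0.59063065 -0.08193328  0.0345    ] 0.05965305016190545
holes side [ 0.59641941 -0.01701174  0.0345    ] [ 0.58791119 -0.07775849  0.0345    ]
HL [14.36850765  8.55830727]
HR [ 11.43323448 -51.02248297]
FL [34.39925588 37.35303043]
FR [ 29.22401344 -82.2658541 ]
NR [-57.78799586 -79.70028052]
NL [-46.37631169  39.26024566]
hs yaw -0.13169066504326513
[[ 0.99660169 -0.0823716 ]
 [ 0.0823716   0.99660169]]
ring [0.09955787 0.04103087]
sd tip [0.08482989 0.13816396]
sd end [-0.09825075  0.14174972]
red [-0.17848521 -0.11209373]
```

```bash
cat >> h.py <<'E'
J=np.array([.5834,-.0301]); YAW=-.0825
def rel(x,y,z,yaw=None):
    """tool-frame shift in mm to put the TCP at jig-frame x,y (mm), world z; state print"""
    s=observe(); R=np.array(s["tool_rot"]); p=np.array(s["position"])
    c,q=np.cos(YAW),np.sin(YAW); M=np.array([[c,-q],[q,c]])
    P=np.r_[J+M@np.array([x,y])/1e3,z/1e3]
    print("t",s["time_s"],"jig xy",(M.T@(p[:2]-J)*1e3).round(1),"z",round(p[2]*1e3,1),"yaxis-jig deg",round(np.degrees(np.arctan2(R[1,1],R[0,1])-YAW),2),"F jig",(M.T@np.array(s["ft_force"])[:2]).round(1),round(s["ft_force"][2],1),"w",round(s["grip_width"],4))
    print("shift mm",(R.T@(P-p)*1e3).round(1))
E
python3 -m jog '[[0,0,0,-0.0397,-0.0347,0,80],[0,0,0,-0.0397,-0.0347,0,80],[0,0,0,-0.0397,-0.0347,0,80],[0,0,0,-0.0397,-0.0347,0,80],[0,0,0,-0.0397,-0.0347,0,80],[0,0,0,-0.0397,-0.0347,0,80],[0,0,0,-0.0397,-0.0347,0,80],[0,0,0,-0.0397,-0.0347,0,80],[0,0,0,-0.0397,-0.0347,0,80],[0,0,0,-0.0397,-0.0347,0,80]]'
python3 -m jog '[[0,0,0,-0.0397,-0.0347,0,80],[0,0,0,-0.0397,-0.0347,0,80],[0,0,-0.14,0,0,0,80],[0,0,-0.14,0,0,0,80],[0,0,0,0,0,0,80]]'
python3 -c "from h import *;rel(-90,-21,3)"
```

```text
time_s: 1.35
position: [0.4436, 0.0472, 0.2312]
tool_rot: [[-0.935, 0.355, -0.0], [0.355, 0.935, 0.0], [0.0, 0.0, -1.0]]
ft_force: [0.1, 0.8, -0.5]
grip_width: 0.0683
gripper_force: 0.0
time_s: 1.98
position: [0.4927, -0.0442, 0.231]
tool_rot: [[-0.996, 0.084, -0.001], [0.084, 0.996, 0.0], [0.001, 0.0, -1.0]]
ft_force: [0.8, -0.9, 0.4]
grip_width: 0.068
gripper_force: 0.0
t 1.975 jig xy [-89.3 -21.6] z 231.0 yaxis-jig deg 89.9 F jig [ 0.9 -0.8] 0.4 w 0.068
shift mm [  0.6   0.5 228. ]
```

```bash
python3 -m jog '[[0,0,0,0,0,0.05,80],[0,0,0,0,0,0.05,80],[0,0,0,0,0,0.05,80],[0,0,0,0,0,0.05,80],[0,0,0,0,0,0.018,80],[0,0,0,0,0,0.01,80],[0,0,0,0,0,0,80]]'
python3 -m jog '[[0,0,0,-0.009,0,0,80],[0,0,0,-0.006,0,0,80],[0,0,0,-0.003,0,0,80],[0,0,0,-0.003,0,0,80],[0,0,0,0,0,0,80]]'
python3 - <<'E'
from h import *
rel(-65,-21,3)
a=snap("top","t1")["pixels"][165:230,255:335,::-1]; b=snap("side","s1")["pixels"][200:265,270:350,::-1]
f=lambda i:cv2.resize(i,None,fx=5,fy=5,interpolation=cv2.INTER_CUBIC)
cv2.imwrite("pics/p1.png",np.hstack([f(a),f(b)]))
E
```

```text
time_s: 2.85
position: [0.4928, -0.0441, 0.0033]
tool_rot: [[-0.996, 0.084, -0.0], [0.084, 0.996, 0.0], [0.0, 0.0, -1.0]]
ft_force: [0.4, -0.1, -0.3]
grip_width: 0.0683
gripper_force: 0.0
time_s: 3.48
position: [0.5138, -0.0459, 0.0034]
tool_rot: [[-0.997, 0.083, 0.0], [0.083, 0.997, -0.0], [-0.0, -0.0, -1.0]]
ft_force: [0.3, 0.3, 0.2]
grip_width: 0.0681
gripper_force: 0.0
t 3.475 jig xy [-68.  -21.5] z 3.4 yaxis-jig deg 89.98 F jig [0.3 0.3] 0.2 w 0.0681
shift mm [-3.   0.5  0.4]
```

View pics/p1.png

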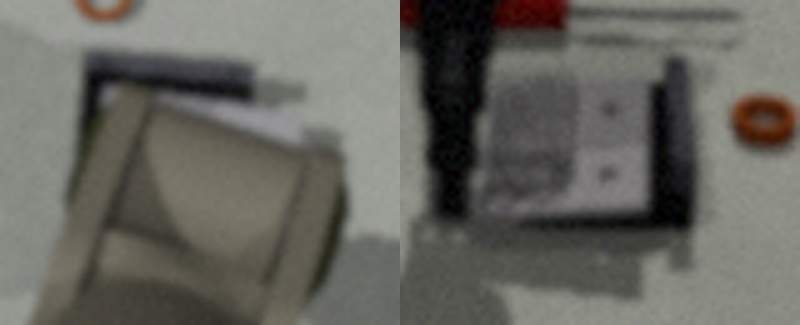

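The top view is hidden by the arm. In the side view the fingertip (right panel, 455,210) is just short of the flange's front edge. Now I push towards the fence.

```bash
python3 -m jog '[[0,0,0,-0.002,0,0,80],[0,0,0,-0.002,0,0,80],[0,0,0,-0.002,0,0,80],[0,0,0,-0.002,0,0,80]]' | grep -E "pos|ft"
python3 -m jog '[[0,0,0,-0.002,0,0,80],[0,0,0,-0.001,0,0,80],[0,0,0,-0.001,0,0,80]]'| grep -E "pos|ft"
python3 -m jog '[[0,0,0,-0.001,0,0,80],[0,0,0,-0.001,0,0,80]]'| grep -E "pos|ft"
python3 -c "from h import *;rel(-52.3,-21,3)"
```

```text
position: [0.5216, -0.0465, 0.0033]
ft_force: [-1.8, 0.1, 0.7]
position: [0.5257, -0.0469, 0.0033]
ft_force: [-1.5, -0.5, 1.1]
position: [0.5277, -0.0471, 0.0033]
ft_force: [-1.3, 0.1, 1.4]
t 4.7 jig xy [-54.1 -21.5] z 3.3 yaxis-jig deg 89.98 F jig [-1.4 -0. ] 1.4 w 0.0683
shift mm [-1.8  0.5  0.3]
```

Contact is at about 1.5 N and it's sliding, so I'll creep in until the fence pushes back.

```bash
for i in 1; do python3 -m jog '[[0,0,0,-0.0005,0,0,80],[0,0,0,-0.0005,0,0,80]]'| grep -E "pos|ft"
python3 -m jog '[[0,0,0,-0.0005,0,0,80],[0,0,0,0,0,0,80]]'| grep -E "pos|ft"
python3 -m jog '[[0,0,0,-0.0005,0,0,80],[0,0,0,0,0,0,80]]'| grep -E "pos|ft"; done
python3 - <<'E'
from h import *
rel(-52.3,-21,3)
b=snap("side","s2")["pixels"][200:265,270:350,::-1]
cv2.imwrite("pics/p2.png",cv2.resize(b,None,fx=9,fy=9,interpolation=cv2.INTER_CUBIC))
E
```

```text
position: [0.5287, -0.0472, 0.0033]
ft_force: [-1.6, 0.2, 0.8]
position: [0.5293, -0.0472, 0.0033]
ft_force: [-0.9, -1.0, 0.0]
position: [0.5295, -0.0472, 0.0033]
ft_force: [-2.3, 0.7, 1.8]
t 5.45 jig xy [-52.3 -21.5] z 3.3 yaxis-jig deg 89.98 F jig [-2.3  0.5] 1.8 w 0.0683
shift mm [0.  0.5 0.3]
```

View pics/p2.png

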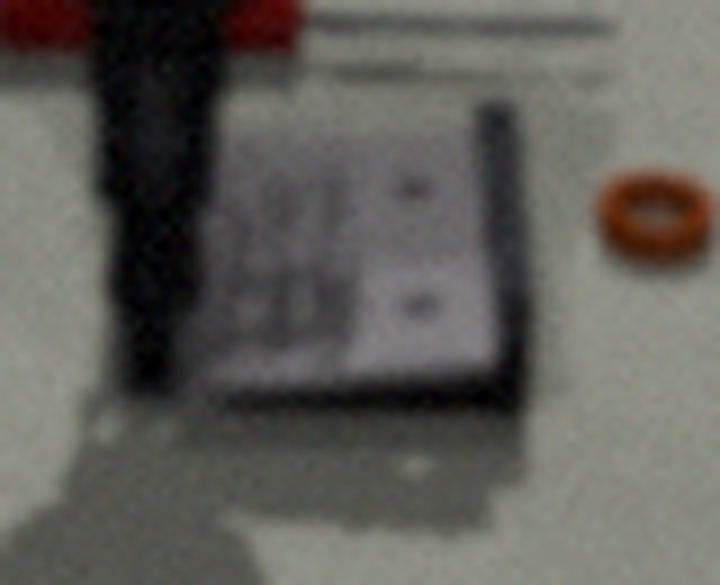

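Side view: the far edge has nearly reached the fence, and the holes are at crop (412,188) and (422,305). I'll keep creeping until the force rises.

```bash
for i in 1; do python3 -m jog '[[0,0,0,-0.0005,0,0,80],[0,0,0,0,0,0,80]]'| grep -E "pos|ft"
python3 -m jog '[[0,0,0,-0.0005,0,0,80],[0,0,0,0,0,0,80]]'| grep -E "pos|ft"
python3 -m jog '[[0,0,0,-0.0005,0,0,80],[0,0,0,0,0,0,80]]'| grep -E "pos|ft"; done
```

```text
position: [0.5297, -0.0472, 0.0033]
ft_force: [-4.6, -1.2, 3.1]
position: [0.5297, -0.0471, 0.0032]
ft_force: [-6.2, 0.5, 4.0]
position: [0.5297, -0.0471, 0.0031]
ft_force: [-8.3, -0.8, 5.4]
```

It is seated against the fence, with force rising at TCP jig x = -52. Now I back off, lift, turn 90° and go round to the right edge.

```bash
python3 -m jog '[[0,0,0,0.004,0,0,80],[0,0,0,0.02,0,0,80],[0,0,0,0,0,-0.05,50],[0,0,0,0,0,-0.047,50],[0,0,0.174,0,0,0,50],[0,0,0.174,0,0,0,50],[0,0,0.174,0,0,0,50],[0,0,0.174,0,0,0,50],[0,0,0.174,0,0,0,50],[0,0,0.174,0,0,0,50]]' >/dev/null
python3 -m jog '[[0,0,0.174,0,0,0,50],[0,0,0.174,0,0,0,50],[0,0,0.178,0,0,0,50],[0,0,0,0,0,0,50]]' >/dev/null
python3 - <<'E'
from h import *
rel(0,-110,100)
E
```

```text
t 8.0 jig xy [-74.2 -21.6] z 100.4 yaxis-jig deg 0.12 F jig [ 0.5 -0.6] 0.2 w 0.0429
shift mm [-88.6  74.    0.5]
```

```bash
python3 -m jog '[[0,0,0,-0.044,0.037,0,50],[0,0,0,-0.0445,0.037,0,50],[0,0,0,0,0,0.05,50],[0,0,0,0,0,0.035,50],[0,0,0,0,0,0.012,50],[0,0,-0.002,0,0,0,50]]' | grep ft
python3 - <<'E'
from h import *
rel(0,-92,3)
a=snap("top","t3")["pixels"][165:230,255:335,::-1]; b=snap("side","s3")["pixels"][200:265,270:350,::-1]
f=lambda i:cv2.resize(i,None,fx=5,fy=5,interpolation=cv2.INTER_CUBIC)
cv2.imwrite("pics/p3.png",np.hstack([f(a),f(b)]))
E
```

```text
ft_force: [-0.4, -0.3, -0.3]
t 8.75 jig xy [  -0.4 -110. ] z 3.5 yaxis-jig deg 0.25 F jig [-0.4 -0.4] -0.3 w 0.0428
shift mm [18.   0.4  0.5]
```

View pics/p3.png

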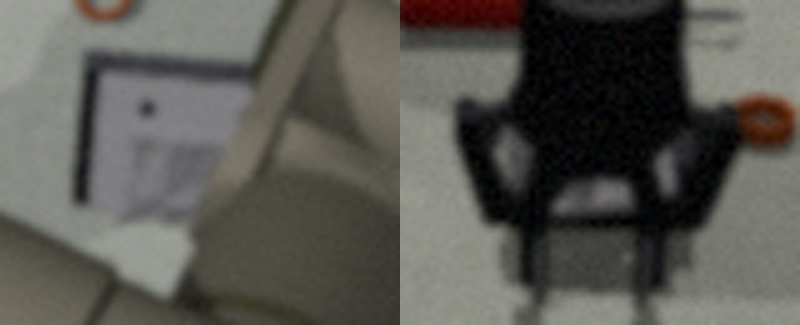

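The heatsink is square to the fence in the top view, with its left hole at crop (147,108). Now I push left.

```bash
python3 -m jog '[[0,0,0.004,0.006,0,0,50],[0,0,0,0.006,0,0,50],[0,0,0,0.004,0,0,50],[0,0,0,0.002,0,0,50],[0,0,0,0.002,0,0,50]]' | grep -E "ft"
python3 -m jog '[[0,0,0,0.002,0,0,50],[0,0,0,0.002,0,0,50],[0,0,0,0.002,0,0,50]]' | grep -E "ft"
python3 -m jog '[[0,0,0,0.002,0,0,50],[0,0,0,0.002,0,0,50]]' | grep -E "ft"
python3 -m jog '[[0,0,0,0.002,0,0,50],[0,0,0,0.002,0,0,50]]' | grep -E "ft"
python3 - <<'E'
from h import *
rel(0,-71,3)
d=np.load("pics/t3.npz"); p=unproj(d,(255+147.5/5-.5,165+108.5/5-.5),.035)[:2]-J
c,q=np.cos(YAW),np.sin(YAW); print("HL before",np.array([[c,q],[-q,c]])@p*1e3)
E
```

```text
ft_force: [0.3, 0.5, -0.3]
ft_force: [-1.0, -0.5, 0.4]
ft_force: [-1.1, -0.6, -0.7]
ft_force: [-0.8, -0.7, 0.0]
t 10.35 jig xy [ -0.6 -75.8] z 3.3 yaxis-jig deg -0.09 F jig [-0.7 -0.8] 0.0 w 0.0428
shift mm [4.8 0.6 0.3]
HL before [24.74434913 10.41200432]
```

```bash
python3 -m jog '[[0,0,0,0.001,0,0,50],[0,0,0,0.001,0,0,50]]' | grep -E "ft"
python3 -m jog '[[0,0,0,0.001,0,0,50],[0,0,0,0.0005,0,0,50]]' | grep -E "ft"
python3 -m jog '[[0,0,0,0.0005,0,0,50],[0,0,0,0,0,0,50]]' | grep -E "ft"
python3 -m jog '[[0,0,0,0.0005,0,0,50],[0,0,0,0,0,0,50]]' | grep -E "ft"
python3 - <<'E'
from h import *
rel(0,-71,3)
a=snap("top","t4")["pixels"][165:230,255:335,::-1]; b=snap("side","s4")["pixels"][200:265,270:350,::-1]
f=lambda i:cv2.resize(i,None,fx=5,fy=5,interpolation=cv2.INTER_CUBIC)
cv2.imwrite("pics/p4.png",np.hstack([f(a),f(b)]))
E
```

```text
ft_force: [-0.3, -1.5, 0.7]
ft_force: [-0.1, -0.1, 0.4]
ft_force: [0.5, -0.1, -0.7]
ft_force: [0.4, -0.4, -1.1]
t 11.35 jig xy [ -0.6 -71.4] z 3.3 yaxis-jig deg -0.09 F jig [ 0.5 -0.4] -1.1 w 0.0427
shift mm [0.4 0.6 0.3]
```

View pics/p4.png

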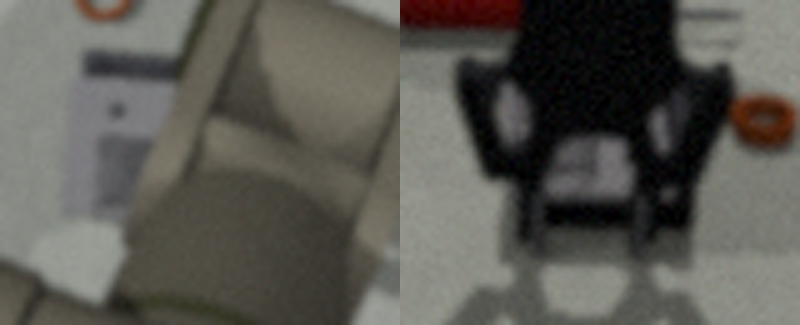

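The left hole is now at crop (117,110), moved about 18 mm left, and the flange overhangs the block on the left. I'll creep until the pins push back.

```bash
for i in 1; do python3 -m jog '[[0,0,0,0.0005,0,0,50],[0,0,0,0,0,0,50]]' | grep -E "ft"
python3 -m jog '[[0,0,0,0.0005,0,0,50],[0,0,0,0,0,0,50]]' | grep -E "ft"
python3 -m jog '[[0,0,0,0.0005,0,0,50],[0,0,0,0,0,0,50]]' | grep -E "ft"; 
python3 -m jog '[[0,0,0,0.0005,0,0,50],[0,0,0,0,0,0,50]]' | grep -E "ft"; done
python3 -c "from h import *;rel(0,-71,3)"
```

```text
ft_force: [0.4, 0.5, 0.2]
ft_force: [-0.3, -0.4, 0.8]
ft_force: [-0.2, -0.8, 0.3]
ft_force: [-0.3, 0.2, -1.1]
t 12.45 jig xy [ -0.6 -69.4] z 3.3 yaxis-jig deg -0.09 F jig [-0.4  0.2] -1.1 w 0.0426
shift mm [-1.6  0.6  0.3]
```

```bash
for i in 1; do python3 -m jog '[[0,0,0,0.0005,0,0,50],[0,0,0,0,0,0,50]]' | grep -E "ft"
python3 -m jog '[[0,0,0,0.0005,0,0,50],[0,0,0,0,0,0,50]]' | grep -E "ft"
python3 -m jog '[[0,0,0,0.0005,0,0,50],[0,0,0,0,0,0,50]]' | grep -E "ft"; done
python3 - <<'E'
from h import *
rel(0,-71,3)
a=snap("top","t5")["pixels"][165:230,255:335,::-1]; b=snap("side","s5")["pixels"][200:265,270:350,::-1]
f=lambda i:cv2.resize(i,None,fx=5,fy=5,interpolation=cv2.INTER_CUBIC)
cv2.imwrite("pics/p5.png",np.hstack([f(a),f(b)]))
E
```

```text
ft_force: [0.9, -0.6, 0.5]
ft_force: [0.5, -0.4, -0.4]
ft_force: [-0.7, 0.2, 0.4]
t 13.2 jig xy [ -0.6 -67.9] z 3.3 yaxis-jig deg -0.09 F jig [-0.7  0.1] 0.4 w 0.0429
shift mm [-3.1  0.6  0.3]
```

Run:
```python
from h import *
def g(f): return cv2.cvtColor(np.load(f"pics/{f}.npz")["pixels"],cv2.COLOR_RGB2GRAY).astype(np.float32)
for a,b in(("t4","t5"),("t3","t4")):
  A,B=g(a),g(b)
  # patch round the left hole in b, searched for in a
  x0,y0,x1,y1=269,181,286,205
  P=B[y0:y1,x0:x1]; r=cv2.matchTemplate(A[y0-4:y1+4,x0-4:x1+16],P,cv2.TM_CCOEFF_NORMED); print(a,b,np.round(r.max(),2),np.unravel_index(r.argmax(),r.shape))
  print(np.round(r[2:7,1:9],2))
```

```text
t4 t5 0.94 (np.int64(5), np.int64(5))
[[0.27 0.31 0.36 0.42 0.44 0.4  0.33 0.24]
 [0.42 0.49 0.6  0.69 0.74 0.71 0.62 0.5 ]
 [0.5  0.59 0.73 0.86 0.93 0.9  0.8  0.67]
 [0.5  0.6  0.74 0.87 0.94 0.91 0.81 0.68]
 [0.46 0.56 0.69 0.81 0.86 0.83 0.74 0.62]]
t3 t4 0.67 (np.int64(4), np.int64(11))
[[ 0.02 -0.19 -0.35 -0.44 -0.45 -0.4  -0.3  -0.15]
 [ 0.01 -0.19 -0.35 -0.43 -0.43 -0.36 -0.25 -0.06]
 [-0.01 -0.21 -0.35 -0.42 -0.42 -0.35 -0.23 -0.01]
 [-0.03 -0.22 -0.36 -0.43 -0.42 -0.35 -0.23 -0.01]
 [-0.05 -0.23 -0.36 -0.43 -0.42 -0.35 -0.23 -0.01]]
```

View pics/p5.png

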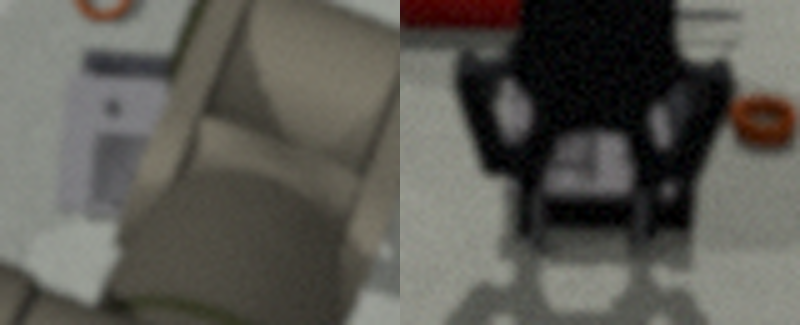

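It isn't clear whether it has dropped or slid past. I'll take the hand off and look with nothing in the way.

```bash
python3 -m jog '[[0,0,0,-0.02,0,0,50],[0,0,0,-0.05,0,-0.03,50],[0,0,0,-0.05,0,-0.03,50],[0,0,0,-0.05,0,-0.03,50],[0,0,0,-0.05,0,0,50]]' | grep -E "ft|pos"
python3 - <<'E'
from h import *
a=snap("top","t6")["pixels"][170:226,262:334,::-1]; b=snap("side","s6")["pixels"][205:261,272:344,::-1]
f=lambda i:cv2.resize(i,None,fx=10,fy=5*2,interpolation=cv2.INTER_CUBIC)[:, :]
cv2.imwrite("pics/p6.png",np.vstack([cv2.resize(a,(514,400),interpolation=cv2.INTER_CUBIC)]))
cv2.imwrite("pics/p6.png",f(a))
cv2.imwrite("pics/p6s.png",f(b))
E
```

```text
position: [0.5589, -0.3206, 0.0962]
ft_force: [0.1, 0.9, -0.4]
```

View pics/p6.png

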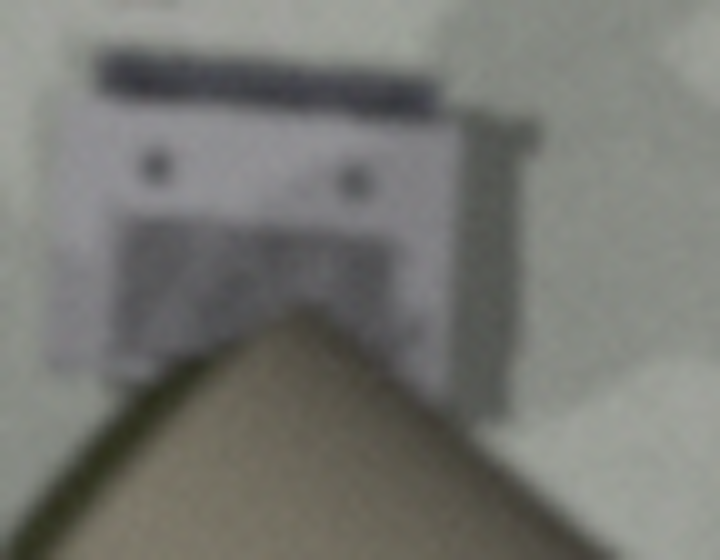

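The heatsink's flange centre reads about 2 mm left of the fence centre, and the arm still covers part of it. I'll pull the arm clear and triangulate the holes numerically, since my viewing allowance is used up.

```bash
python3 -m jog '[[0,0,0,0.028,-0.04,-0.03,50],[0,0,0,0.028,-0.04,-0.03,50],[0,0,0,0.028,-0.04,-0.03,50],[0,0,0,0.028,-0.04,-0.03,50],[0,0,0,0,0,0,50]]' | grep -E "ft|pos"
cat >> h.py <<'E'
def tri(dT,dS,a,b):
    Ps=[]
    for d in(dT,dS):
        R,t,K=cam(d); Ps.append(K@np.c_[R,t])
    X=cv2.triangulatePoints(Ps[0],Ps[1],np.array(a,float).reshape(2,1),np.array(b,float).reshape(2,1)).ravel(); return X[:3]/X[3]
def spots(d,box,n=4):
    g=cv2.cvtColor(np.array(d["pixels"]),cv2.COLOR_RGB2GRAY).astype(np.float32)
    x0,y0,x1,y1=box; s=8
    c=cv2.resize(g[y0:y1,x0:x1],None,fx=s,fy=s,interpolation=cv2.INTER_CUBIC)
    h=cv2.GaussianBlur(c,(0,0),9)-cv2.GaussianBlur(c,(0,0),26)   # dark blob: negative
    out=[]
    for _ in range(n):
        v,_,(x,y),_=cv2.minMaxLoc(h); out.append(((x+.5)/s-.5+x0,(y+.5)/s-.5+y0,round(v,1)))
        cv2.circle(h,(x,y),24,0,-1)
    return np.round(out,2)
E
python3 - <<'E'
from h import *
T=snap("top","t7");S=snap("side","s7")
print("top0\n",spots(np.load("pics/top0.npz"),(277,184,312,199)));print("side0\n",spots(np.load("pics/side0.npz"),(306,216,319,240)))
print("top7\n",spots(T,(269,182,306,192)));print("side7\n",spots(S,(308,212,327,240)))
E
```

```text
position: [0.4075, -0.1909, 0.2155]
ft_force: [0.3, 0.2, -0.3]
top0
 [[303.06 183.56 -43.5 ]
 [300.06 183.69 -33.5 ]
 [297.06 183.56 -28.7 ]
 [284.44 189.69 -28.  ]]
side0
 [[310.94 234.44 -18.  ]
 [311.56 221.44 -16.9 ]
 [318.44 239.44  -4.9 ]
 [318.44 229.81  -4.8 ]]
top7
 [[277.31 186.31 -20.7 ]
 [297.19 187.81 -16.1 ]
 [298.81 181.56 -10.6 ]
 [275.94 191.44  -7.2 ]]
side7
 [[326.44 239.44 -40.7 ]
 [326.44 233.81 -32.8 ]
 [314.94 239.44 -25.8 ]
 [311.81 239.44 -23.  ]]
```

Run:
```python
from h import *
T=np.load("pics/t7.npz");S=np.load("pics/s7.npz");T0=np.load("pics/top0.npz");S0=np.load("pics/side0.npz")
for z in(.029,.036): print(z,[proj(S,unproj(T,p,z)).round(1).tolist() for p in((277.31,186.31),(297.19,187.81))])
print(spots(S,(309,212,322,235),5))
print("before",tri(T0,S0,(284.44,189.69),(311.56,221.44)),tri(T0,S0,(304.2,192.4),(310.94,234.44)))
g=lambda d:cv2.cvtColor(np.array(d["pixels"]),cv2.COLOR_RGB2GRAY)
print(g(S)[206:246,304:330])
```

```text
0.029 [[[315.8, 219.9]], [[316.9, 232.5]]]
0.036 [[[315.4, 217.6]], [[316.5, 230.2]]]
[[314.81 219.19 -13.3 ]
 [315.94 231.19 -12.6 ]
 [308.56 228.19  -9.2 ]
 [308.56 234.44  -7.5 ]
 [308.56 231.31  -7.4 ]]
before [ 0.59667818 -0.0230321   0.03822579] [ 0.58869063 -0.08199802  0.03761514]
[[108 123 122 ... 122 124 130]
 [106 117 114 ... 119 122 131]
 [123 124 117 ... 115 120 119]
 ...
 [  9  11   6 ...  21  56  94]
 [ 14  13  11 ...  28  58  96]
 [ 26  33  31 ...  43  74 106]]
```

The triangulated hole height fell about 6 mm from the start (0.038 to 0.031–0.033), which suggests it dropped but doesn't prove it. A light push back from the left edge will settle it: if the pins hold it there's resistance, and if it slid past it drops on the way back.

```bash
python3 -c "
from h import *
rel(0,86,120)"
```

```text
t 14.75 jig xy [-160.7 -176.1] z 213.4 yaxis-jig deg -0.1 F jig [ 0.3 -0.9] 0.1 w 0.0427
shift mm [262.4 160.1  93.4]
```

```bash
python3 -m jog '[[0,0,0,0.0437,0.0267,0,50],[0,0,0,0.0437,0.0267,0,50],[0,0,0,0.0437,0.0267,0,50],[0,0,0,0.0437,0.0267,0,50],[0,0,0,0.0437,0.0267,0,50],[0,0,0,0.0437,0.0267,0,50],[0,0,0,0,0,0.05,50],[0,0,0,0,0,0.043,50],[0,0,0,0,0,0,50]]' | grep -E "ft|pos"
python3 - <<'E'
from h import *
rel(0,86,3)
T=snap("top","t8");S=snap("side","s8")
print(spots(S,(309,212,322,235),2))
E
```

```text
position: [0.5893, 0.0557, 0.1162]
ft_force: [0.1, 0.3, -0.3]
t 15.875 jig xy [-1.2 86. ] z 116.2 yaxis-jig deg -0.1 F jig [0.1 0.3] -0.3 w 0.0425
shift mm [ -0.    2.1 113.2]
[[315.69 224.19 -18.5 ]
 [316.06 227.19 -13.4 ]]
```

Now straight down beside the left edge, then a creep to the right.

```bash
python3 -m jog '[[0,0,0,0,0.001,0.05,50],[0,0,0,0,0,0.04,50],[0,0,0,0,0,0.015,50],[0,0,0,0,0,0.008,50],[0,0,0,0,0,0,50]]' | grep -E "ft|pos"
python3 -m jog '[[0,0,0,-0.004,0,0,50],[0,0,0,-0.004,0,0,50],[0,0,0,-0.002,0,0,50],[0,0,0,-0.001,0,0,50]]' | grep -E "ft"
python3 -m jog '[[0,0,0,-0.001,0,0,50],[0,0,0,-0.001,0,0,50]]' | grep -E "ft"
python3 -m jog '[[0,0,0,-0.0005,0,0,50],[0,0,0,0,0,0,50]]' | grep -E "ft"
python3 -c "
from h import *
rel(0,71,3)"
```

```text
position: [0.5922, 0.0556, 0.0084]
ft_force: [-0.3, 0.2, -0.8]
ft_force: [0.9, -0.0, -0.8]
ft_force: [1.0, 1.1, 0.8]
ft_force: [0.1, 0.9, 0.8]
t 17.6 jig xy [ 0.9 72.8] z 7.3 yaxis-jig deg -0.08 F jig [-0.   0.9] 0.8 w 0.043
shift mm [-1.8 -0.9  4.3]
```

```bash
python3 -m jog '[[0,0,0,-0.0005,0,0,50],[0,0,0,-0.0005,0,0,50]]' | grep -E "ft"
python3 -m jog '[[0,0,0,-0.0005,0,0,50],[0,0,0,-0.0005,0,0,50]]' | grep -E "ft"
python3 -m jog '[[0,0,0,-0.0005,0,0,50],[0,0,0,0,0,0,50]]' | grep -E "ft"
python3 -c "
from h import *
rel(0,71,3)"
```

```text
ft_force: [0.4, 3.3, 0.5]
ft_force: [0.8, 9.6, 1.0]
ft_force: [1.8, 9.5, 1.8]
t 18.35 jig xy [ 0.7 71.6] z 7.4 yaxis-jig deg -0.06 F jig [1.  9.7] 1.8 w 0.0426
shift mm [-0.6 -0.7  4.4]
```

There's 9.6 N of resistance and no movement, well above the 1–4 N sliding force. The pins hold it, and the two stops are about 3 mm apart, matching the hole play. I'll withdraw and check both holes.

```bash
python3 -m jog '[[0,0,0,0.004,0,0,50],[0,0,0,0.01,0,0,50],[0,0,0,0,0,-0.05,50],[0,0,0,0,0,-0.06,50],[0,0,0,0,0,-0.06,50],[0,0,0,0.02,-0.05,-0.02,50],[0,0,0,0.02,-0.055,0,50],[0,0,0,0.02,-0.055,0,50],[0,0,0,0.02,-0.055,0,50],[0,0,0,0,0,0,50]]' | grep -E "ft|pos"
python3 - <<'E'
from h import *
T=snap("top","t9");S=snap("side","s9"); T0=np.load("pics/top0.npz");S0=np.load("pics/side0.npz")
a=spots(T,(269,183,306,192),3);b=spots(S,(309,212,322,235),3);print(a,b)
A=sorted(a[:2].tolist());B=sorted(b[:2].tolist(),key=lambda p:p[1])
for i in(0,1): print(tri(T,S,A[i][:2],B[i][:2]))
# plate edges along the side view: profile down the plate near the far edge & through the near/right edge
g=lambda d:cv2.cvtColor(np.array(d["pixels"]),cv2.COLOR_RGB2GRAY)
print("s0");print(np.array2string(g(S0)[232:256:1,286:324:3],max_line_width=200));print("s9");print(np.array2string(g(S)[228:252:1,286:330:3],max_line_width=200))
E
```

```text
position: [0.3805, 0.1528, 0.1977]
ft_force: [0.4, 0.6, 0.3]
[[278.19 186.31 -20.5 ]
 [298.19 188.06 -19.7 ]
 [275.31 191.44  -7.2 ]] [[308.56 230.31 -15.5 ]
 [315.06 219.06 -15.4 ]
 [315.94 231.56 -15.3 ]]
[ 0.6080256  -0.00435342  0.0334255 ]
[ 0.59332983 -0.06391302  0.03973367]
s0
[[111  60  63  60  62  59  80 116 108 111 114  79  10]
 [111  59  64  57  66  55  79 107  99 104 113  76   1]
 [117  70  72  66  73  52  81 112  81  99 114  77  12]
 [114  74  69  69  79  65  84 116  83  99 115  79  12]
 [104  73  63  70  69  63  89 111 100 108 113  80   8]
 [103  64  63  62  71  64  99 116 109 112 117  75   8]
 [ 95  68  69  67  73  79 110 116 119 113 118  77   9]
 [101  88  78  84  82  94 119 116 119 114 112  69   4]
 [101 100  87  88  84 103 108 105 107 105 112  60   5]
 [103 100  96  96  89 103 101  96  93  89  81  48   6]
 [ 98  90  80  85  78  75  70  66  65  62  50  30  11]
 [ 85  71  71  55  53  45  44  38  37  34  28  15   5]
 [ 83  62  56  42  31  30  25  17  15  15   8  12  14]
 [ 82  60  59  43  35  31  28  24  23  26  21  26  28]
 [ 92  59  56  51  44  53  54  44  45  42  4
[... 1322 characters left out ...]
0  46]
 [135 130  74   5   3   6  17  13  21  14  19  16  15   9  41]
 [134 132  74   3   4   5   5   2   1   2   0   7   1   5  49]
 [135 125  75  10   9   2   7   4   0   0   1   2   3   7  53]
 [135 122  74  16  18  19  15   6   7  12   3   0   0   5  60]
 [133 112  77  46  42  39  39  35  30  38  36  25  18  18  74]
 [134 115  79  70  61  65  62  62  63  61  62  53  51  39  89]
 [132 111  80  80  74  78  76  71  78  74  80  68  70  67  97]
 [133 113  76  80  79  80  76  77  80  80  83  76  78  75 106]
 [132 111  80  80  80  75  78  82  78  77  80  81  82  74 103]
 [132 113  75  78  78  81  75  79  79  84  77  79  79  74 101]
 [131 115  82  80  76  77  76  82  80  73  82  78  75  76 103]]
```

Run:
```python
from h import *
T=np.load("pics/t9.npz");S=np.load("pics/s9.npz");S0=np.load("pics/side0.npz")
L=tri(T,S,(278.19,186.31),(315.06,219.06));R=tri(T,S,(298.19,188.06),(315.94,231.56));print(L,R,np.linalg.norm(L-R))
def edge(d):
    g=cv2.GaussianBlur(cv2.cvtColor(np.array(d["pixels"]),cv2.COLOR_RGB2GRAY).astype(float),(0,0),.7);P=[]
    for u in range(297,317):
        c=g[232:246,u]; k=int(np.argmin(np.diff(c))); 
        D=-np.diff(c)[max(k-2,0):k+3]; r=np.arange(max(k-2,0),max(k-2,0)+len(D)); P.append((u,232.5+(D*r).sum()/D.sum()))
    p=np.polyfit(*zip(*P),1); return p[0],np.polyval(p,307)
print("edge slope,row s0",edge(S0),"s9",edge(S))
def pred(d,cx,cy,yaw,tilt,zpin):
    M=cv2.Rodrigues(np.array([0,0,yaw]))[0]@cv2.Rodrigues(np.array([0,-tilt,0.]))[0]
    a=[M@np.array([x,-.06,.0025])+[cx,cy,zpin] for x in(-.03,.03)]; q=proj(d,a); return (q[1,1]-q[0,1])/(q[1,0]-q[0,0]),q.round(1).tolist()
print("pred0 tilt",pred(S0,.575,-.05,-.132,.12,.028)[0],"flat",pred(S0,.575,-.05,-.132,0,.028)[0])
print("pred9 tilt",pred(S,.5834,-.0295,-.0825,.12,.028)[0],"flat",pred(S,.5834,-.0295,-.0825,0,.024)[0])
print("edge rows: flat",pred(S,.5834,-.0295,-.0825,0,.024)[1],"tilt",pred(S,.5834,-.0295,-.0825,.12,.028)[1])
```

```text
[ 0.6080256  -0.00435342  0.0334255 ] [ 0.60299507 -0.0642599   0.03392742] 0.060119409995460005
edge slope,row s0 (np.float64(-0.05459584706156601), np.float64(241.98418710261237)) s9 (np.float64(0.012164226615444773), np.float64(239.35447565975676))
pred0 tilt -0.045212205978706864 flat 0.053398371213183346
pred9 tilt -0.07428228438788932 flat 0.02477344139488192
edge rows: flat [[295.4, 239.5], [319.5, 240.1]] tilt [[295.4, 239.4], [319.5, 237.6]]
```

The flange edge slope is 0.012 (0.025 predicted flat, -0.074 tilted), so it lies flat. Both holes are equally low, and the hand is clear. Handing in.

```bash
python3 -c "
from rig import job
print(job.close_job())"
```

```text
the job is handed in; nothing more can be done
None
```

The job is handed in: the heatsink was pushed back to the fence and left onto its pins, and by my measurements it lies flat with both holes over the pins; the hand is clear, no contact with nearby parts was seen, though I didn't re-measure them, and no verdict was returned.

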